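# Key in a gift-wrapping order and ring for the wrapper

## Robot

A 7-joint arm with a two-finger parallel gripper is mounted at the origin on a cart in front of the work surface, level with it; the furniture and walls round the work are solid. World frame = base frame: x ahead of the robot, y to its left, z up, the work surface at z = 0. Lengths are in m, angles in rad, forces in N, time in s.
With the tool pointing down it reaches from about 0.4 to 0.875 m from the base axis. Payload 19.3 kg.
Tool frame: the origin (TCP) lies at the very end of the fingers, on their centre line; the grasp point (between the pads) lies bot.grasp_offset behind it (bot.grasp_offset is the distance from the TCP to the grasp point, in m); z points along the fingers, y is the direction in which the jaws open and shut (so a half turn about z gives the same grasp; the last joint's range is limited). The gripper opens to 85 mm and grips with 20 to 120 N. Pads are 22 mm wide; open, the fingers measure 114 mm over their backs; the gripper's body (76 mm by 85 mm) begins 54 mm behind the grasp point. The pads swing forward as they close: fully open they stand 13 mm farther back than shut.
Start: joints at [-0.07, 0.521, -0.036, 1.599, 0.021, 1.021, -0.113], TCP at [0.625, -0, 0.231] pointing down, gripper open.
Joint ranges: [-2.91, 2.91], [-0.3, 2.13], [-1.5, 1.42], [0.17, 2.43], [-1.26, 4.41], [0.16, 1.93], [-2.52, 2.52]. Speed limits (rad/s): [1.89, 1.89, 2.39, 2.39, 3.01, 3.01, 3.01].

## Interface

Orientations are given as [roll, pitch, yaw] about the fixed x, y, z axes, in that order (R = Rz(yaw) Ry(pitch) Rx(roll)).
In Python, from workcell import bot gives the robot as it stands. The module is installed in compiled form; this text tells all that it offers.
- The arm moves only by the shell command python3 -m handwheel 'ROWS' [OPENING] [FORCE]. ROWS is JSON, a list of rows, each a list of 6 numbers: the shift along the tool's x, y, z as a fraction of full scale, then the turn, a rotation vector about the tool's x, y, z as a fraction of full scale. In form: [[x, y, z, rx, ry, rz], ...]. A call has 1 to 8 rows; each row shifts and turns the commanded pose from where the row before left it, along the tool's axes as they then stand; what a row does not reach is not made up. Full scale, the value 1, is 0.025 m for a shift and 360 degrees for a turn. A row lasts 1/8 s, in which the tool goes at most 62.5 mm and 10.7 degrees, less where a joint would pass 70% of its speed; a pose out of reach is approached as far as the arm can. A call with a number of a shift or a turn outside -1 to 1 is refused whole. A call with a gripper value outside its range is refused whole. OPENING is the closure, from -1 (fully open) to 1 (shut), set as the call begins (- or left out, the last holds). The fingers move at their own pace and stop on an object; FORCE is the grip in N (left out, the last holds). Time passes only in rows, so rows that do not move let the fingers close. It gives the time, the measured TCP pose, the force and the opening at its end, in the units of the state.
- bot.observe(): the state, without advancing time (a new reading comes with each control period).
- bot.grab_frame(name): name is "scene" or "side" or "wrist"; returns a dict with "pixels" (420x560x3 uint8, blue, green, red), "vertical_fov" (degrees; the focal length in pixels is half the picture's height over the tangent of half this angle, whatever the lens; pixels are square), "cx", "cy" (the principal point, pixels), "R" (3x3) and "t" (3): a world point X has camera coordinates R X + t. Camera axes: x right, y down, z forward; pixel columns grow to the right and rows downward; lengths in m; the calibration is good to about 2 mm. A picture is of the moment at which its call begins. There is no depth.
- bot.job_done(): hands the job in, once; it reports no verdict.
Trained networks look in a picture, given as the dict that the camera call returned (one of the last four; its "shot" number tells which), for a name from the list of things; names that differ only in an ending like _2 or _b are one class to them, and where a whole thing is asked for, a point or a joint stands for the part that bears it (a point fixed in the world has none). Each returns a list of dicts, best first, with "score" (0 to 1); they miss things now and then, are a little off and sometimes report something else, mostly with a low value. They report only what shows in the picture. A call takes as long as a camera call. They do not tell look-alikes from the thing itself.
- bot.trace(picture, thing): "region" (420x560 bool, what is visible of it) and "point" ([column, row] in pixels, amid what is visible of it).
The state is a dict: "clock": time; "qpos": joint angles; "qd": joint speeds; "joint_efforts": joint torques, N m; "position": TCP position; "tool_rot": TCP orientation; "force": force on the tool from outside, world axes, zero at the start; "moment": the same for the moment, N m; "grip_width": finger opening in m.
Only numpy, scipy, OpenCV 4.12 (cv2) and the standard library are available. Lean on these libraries where they do the work, as an engineer would, in place of code of your own. Each camera call takes 0.05 s, during which the arm holds its last target.

## Task

Key in the gift-wrapping order with the fingertips: press the green key (paper) fully down first, then the yellow key (ribbon) fully down; both stay down by themselves. Then ring the counter bell by pressing the button on its top, and let it go. Press lightly, leave the blue key up, leave the pucks and the bell standing where they are without lifting them, and do not disturb the other things on the counter.

Things in the scene. Friction and masses are not known exactly. Their poses are not given: they have to be found in the camera images.
- puck_green: loose round white order puck, 72 mm in diameter, housing 24 mm high, 0.3 kg, with one round green key on top; origin at the centre of its underside, z up
- key_green (a joint): travel of the green key, m: 0 is up (unpressed), 0.008 is fully down at its stop; it moves straight down, resists with about 3 N of friction (its rubber cap gives 1 mm per 3 N besides, so a finger goes about 9 to 10 mm below the unpressed top to set it fully), has no spring and stays where it is left; from about 0.005 on it counts as set
- green_top (a point): centre of the top face of the green key (flat, 36 to 40 mm in diameter; 39 mm above the counter when up, 31 mm when fully down)
- puck_yellow: loose round white order puck, 72 mm in diameter, housing 24 mm high, 0.3 kg, with one round yellow key on top; origin at the centre of its underside, z up
- key_yellow (a joint): travel of the yellow key, m: 0 is up (unpressed), 0.008 is fully down at its stop; it moves straight down, resists with about 3 N of friction (its rubber cap gives 1 mm per 3 N besides, so a finger goes about 9 to 10 mm below the unpressed top to set it fully), has no spring and stays where it is left; from about 0.005 on it counts as set
- yellow_top (a point): centre of the top face of the yellow key (flat, 36 to 40 mm in diameter; 39 mm above the counter when up, 31 mm when fully down)
- puck_blue: loose round white order puck, 72 mm in diameter, housing 24 mm high, 0.3 kg, with one round blue key on top; origin at the centre of its underside, z up
- key_blue (a joint): travel of the blue key, m: 0 is up (unpressed), 0.008 is fully down at its stop; it moves straight down, resists with about 3 N of friction (its rubber cap gives 1 mm per 3 N besides, so a finger goes about 9 to 10 mm below the unpressed top to set it fully), has no spring and stays where it is left; from about 0.005 on it counts as set
- blue_top (a point): centre of the top face of the blue key (flat, 36 to 40 mm in diameter; 39 mm above the counter when up, 31 mm when fully down)
- bell: loose reception bell: black base 85 mm in diameter, chrome dome 47 mm high, brass button on top, 59 mm high in all, 0.24 kg; origin at the centre of its underside, z up
- bell_button (a joint): travel of the bell's button, m: 0 is up, 0.008 is fully down; moves straight down; a spring of 1.5 N per mm (12 N when fully down) returns it when it is let go; it rings from about 0.002 on, half-way is plenty
- bell_top (a point): centre of the top of the bell's button (14 mm in diameter, 59 mm above the counter when up)
- gold_spool: bystander: loose spool of gold ribbon, 60 mm in diameter, 20 mm high, amid the pucks; origin at the centre of its underside
- red_spool: bystander: loose spool of red ribbon, 68 mm in diameter, 26 mm high; origin at the centre of its underside
- tape: bystander: loose blue tape dispenser, 54 x 138 x 79 mm; origin at the centre of its underside
- terminal: bystander: loose dark payment terminal, 168 x 70 x 50 mm; origin at the centre of its underside
- pen: bystander: loose red pen, 132 mm long, 9 mm thick; origin at the centre of its underside
- bonbon: bystander: one loose chocolate, 27 mm wide, 22 mm high; origin at the centre of its underside
Not all that is in view belongs to the job. Leave any turquoise look-alike of the puck_green alone.

How it is judged:
On the way, in this order (a step that is already met when the one before it is completed fails the run):
1. the green key is down, while the yellow one is still up and the bell unrung (value of joint key_green above 0.005 m and value of joint key_yellow below 0.003 m and value of joint bell_button below 0.0015 m), for 0.1 s.
2. the yellow key is down too (value of joint each of key_green, key_yellow above 0.005 m), for 0.1 s.
3. the bell's button is pressed (value of joint bell_button above 0.002 m), for 0.02 s.
At the end, for the whole second after the job is handed in: Green and yellow keys down by more than 5 of their 8 mm, blue key less than 2 mm down, the bell's button up again; pucks and bell upright, at rest on the counter, within 40 mm of where they started; the other loose things within 30 mm of where they started (all of step 2 and value of joint key_blue below 0.002 m and value of joint bell_button below 0.001 m and distance of each of puck_green, puck_yellow, puck_blue, bell from where it was at the start of the episode below 0.04 m and angle between each of puck_green, puck_yellow, puck_blue, bell's own z axis and vertical below 0.1 rad and height (world z) of each of puck_green, puck_yellow, puck_blue, bell below 0.008 m and linear speed of each of puck_green, puck_yellow, puck_blue, bell below 0.02 m/s and distance of each of gold_spool, red_spool, tape, terminal, pen, bonbon from where it was at the start of the episode below 0.03 m); the robot touches nothing.
It fails at once if out of order: the yellow key is pressed (over 3 mm) before the green one is down, or the bell is pressed (over 1.5 mm) before the yellow key is down ((value of joint key_yellow above 0.003 m and value of joint key_green below 0.005 m) or (value of joint bell_button above 0.0015 m and value of joint key_yellow below 0.005 m)).
It fails at once if the blue key is pressed (value of joint key_blue above 0.003 m).
It fails at once if a puck or the bell is pressed hard (over 30 N) (contact force between any of the arm, the fingers and puck_green above 30 N or contact force between any of the arm, the fingers and puck_yellow above 30 N or contact force between any of the arm, the fingers and puck_blue above 30 N or contact force between any of the arm, the fingers and bell above 30 N).
It fails at once if a puck or the bell is lifted (over 15 mm) or tipped (height (world z) of any of puck_green, puck_yellow, puck_blue, bell above 0.015 m or angle between any of puck_green, puck_yellow, puck_blue, bell's own z axis and vertical above 0.25 rad).
It fails at once if another thing on the counter is disturbed (moved over 30 mm) (distance of any of gold_spool, red_spool, tape, terminal, pen, bonbon from where it was at the start of the episode above 0.03 m).
It also fails if it takes over 45 s, if anything falls off the work surface, if the arm or the gripper's body presses on something with over 40 N, if the wrist force passes 120 N, or if a joint passes its speed limit or range.

## Working session

There is one attempt and no reset: what is moved stays moved. The work goes in short steps, Python scripts to look and compute and a shell command to move; the robot and the scene stay as the last step left them, time stands still between calls to the robot, and variables do not carry over. Pictures are saved under pics/ and viewed, and the job is handed in when it is done.

```bash
mkdir -p pics
cat > h.py <<'E'
import numpy as np,cv2
from workcell import bot
def ray(p,u,v):
    f=p["pixels"].shape[0]/2/np.tan(np.radians(p["vertical_fov"])/2)
    R=np.array(p["R"]);t=np.array(p["t"])
    d=R.T@np.array([(u-p["cx"])/f,(v-p["cy"])/f,1.]);return -R.T@t,d
def at(p,u,v,z):
    c,d=ray(p,u,v);return c+d*(z-c[2])/d[2]
def proj(p,X):
    f=p["pixels"].shape[0]/2/np.tan(np.radians(p["vertical_fov"])/2)
    c=np.array(p["R"])@np.array(X)+np.array(p["t"]);return p["cx"]+f*c[0]/c[2],p["cy"]+f*c[1]/c[2]
E
python3 - <<'E'
from h import *
s=bot.observe();print(s["clock"],s["position"],s["tool_rot"],s["force"],s["grip_width"],bot.grasp_offset)
for n in ["scene","side","wrist"]:
    p=bot.grab_frame(n);cv2.imwrite(f"pics/{n}0.png",p["pixels"])
    print(n,p["vertical_fov"],ray(p,280,210)[0].round(3))
    for k,z in [("green_top",.039),("yellow_top",.039),("blue_top",.039),("bell_top",.059),("bell",.0),("gold_spool",.01),("tape",.04)]:
        for r in bot.trace(p,k)[:3]:
            print(k,round(r["score"],2),np.round(r["point"]),int(r["region"].sum()),at(p,*r["point"],z).round(4))
E
```

```text
0.0 [ 6.24689949e-01 -2.65185796e-05  2.30743652e-01] [-3.14051342e+00  4.78405984e-05  1.57077976e+00] [-0.76696626  0.38598621  0.26463704] 0.0853552512900952 0.0187
scene 54.476291167229675 [-0.043  0.841  0.827]
green_top 0.68 [201. 320.] 256 [0.4179 0.7071 0.039 ]
green_top 0.54 [295. 207.] 133 [0.5675 0.3319 0.039 ]
blue_top 0.59 [350. 233.] 166 [0.4071 0.2779 0.039 ]
bell_top 0.23 [349. 234.] 175 [0.3953 0.2967 0.059 ]
bell 0.84 [378. 196.] 555 [0.4867 0.084  0.    ]
bell 0.41 [324. 176.] 367 [0.653  0.1516 0.    ]
bell 0.27 [262. 275.] 1547 [0.4607 0.5188 0.    ]
gold_spool 0.73 [339. 203.] 352 [0.5268 0.2028 0.01  ]
tape 0.72 [262. 275.] 1649 [0.436  0.5349 0.04  ]
tape 0.32 [349. 237.] 508 [0.3999 0.2907 0.04  ]
side 54.415179404308674 [0.446 1.085 0.671]
green_top 0.8 [334. 356.] 439 [0.4123 0.7147 0.039 ]
green_top 0.63 [272. 205.] 163 [0.5797 0.3408 0.039 ]
yellow_top 0.61 [261. 160.] 132 [0.6425 0.153  0.039 ]
blue_top 0.58 [342. 195.] 161 [0.4146 0.2765 0.039 ]
bell_top 0.26 [258. 168.] 422 [0.6371 0.2219 0.059 ]
bell 0.56 [318. 160.] 564 [0.4907 0.0695 0.    ]
bell 0.52 [339. 196.] 158 [0.4219 0.2327 0.    ]
gold_spool 0.89 [298. 185.] 343 [0.5332 0.2141 0.01  ]
tape 0.8 [318. 278.] 1874 [0.4532 0.5516 0.04  ]
tape 0.41 [237. 204.] 65 [0.6644 0.3514 0.04  ]
wrist 62.50330056493599 [0.625 0.068 0.374]
green_top 0.47 [289.  16.] 1299 [0.639  0.1477 0.039 ]
yellow_top 0.59 [292.  15.] 1289 [0.642  0.1485 0.039 ]
blue_top 0.4 [143.  85.] 5877 [0.5062 0.0907 0.039 ]
bell_top 0.49 [123.  86.] 193 [0.4958 0.0881 0.059 ]
bell 0.65 [143.  85.] 5881 [0.4921 0.0935 0.    ]
```

Run:
```python
from h import *
a=cv2.imread("pics/scene0.png");b=cv2.imread("pics/side0.png")
cv2.imwrite("pics/scene0c.png",cv2.resize(a[130:360,150:450],None,fx=2.6,fy=2.6,interpolation=cv2.INTER_CUBIC))
cv2.imwrite("pics/side0c.png",cv2.resize(b[120:400,180:430],None,fx=2.1,fy=2.1,interpolation=cv2.INTER_CUBIC))
```

```text
(no output)
```

View pics/scene0c.png

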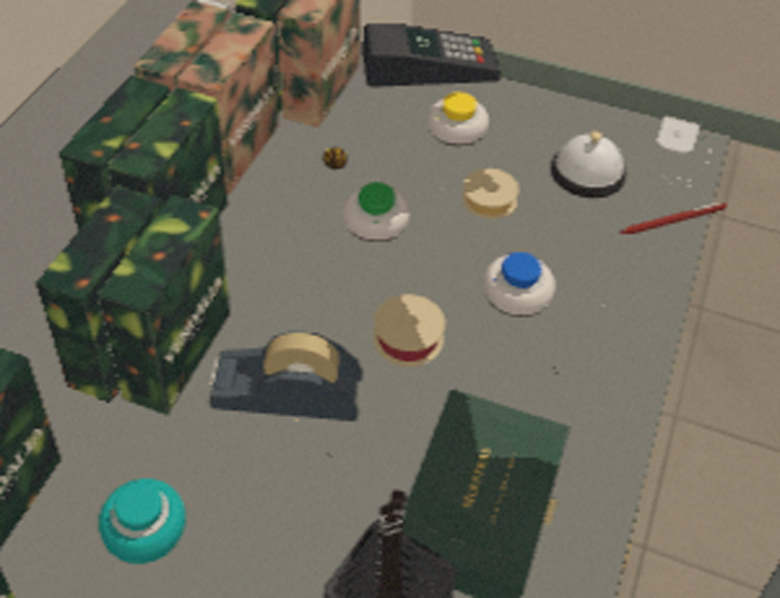

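View pics/side0c.png

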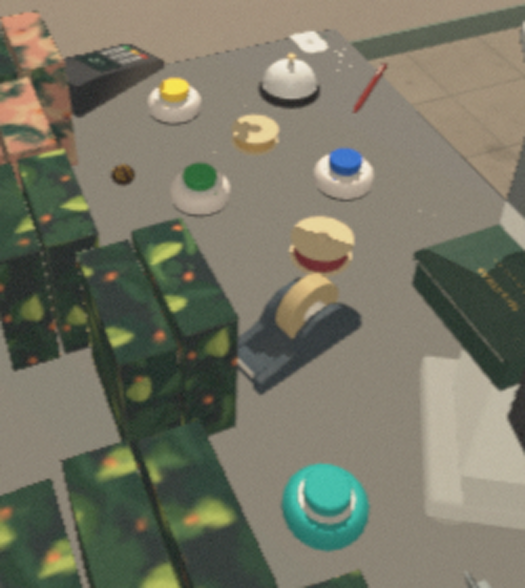

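View pics/wrist0.png

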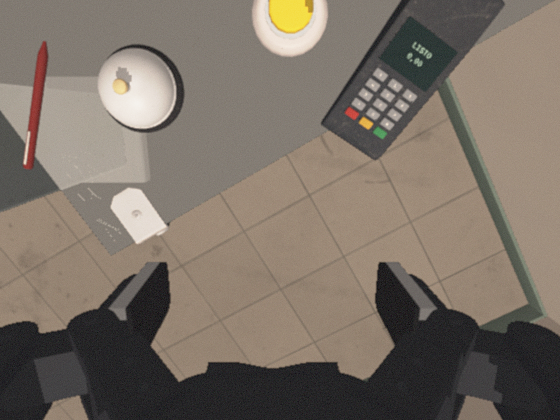

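View pics/scene0.png

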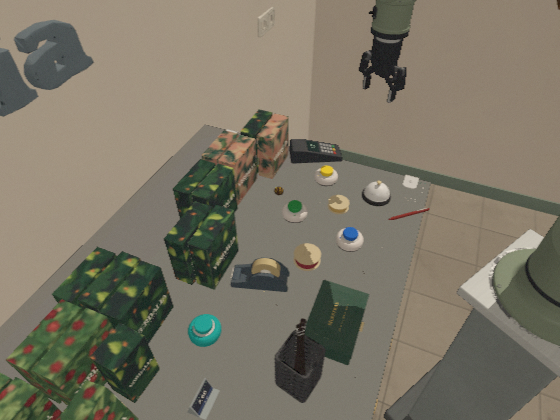

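The green key is the dark green one on a white puck, at scene (295,207) and side (272,205). The one at scene (201,320) is all turquoise, so it is the look-alike to leave alone. Yellow is at scene (327,172), blue at (350,233) and the bell at (377,190). Next I'll check how close the tall bags are to the green puck.

Run:
```python
from h import *
p=bot.grab_frame("scene");q=bot.grab_frame("side")
def tri(a,b):
    c1,d1=ray(p,*a);c2,d2=ray(q,*b)
    d1/=np.linalg.norm(d1);d2/=np.linalg.norm(d2)
    A=np.stack([d1,-d2],1);s=np.linalg.lstsq(A,c2-c1,rcond=None)[0]
    return ((c1+s[0]*d1+c2+s[1]*d2)/2).round(3), np.linalg.norm(c1+s[0]*d1-c2-s[1]*d2).round(4)
for u,v in [(213,288),(238,245),(239,202)]: print("bag base scene",at(p,u,v,0).round(3))
for u,v in [(292,307),(293,274)]: print("bag base side",at(q,u,v,0).round(3))
print("green",tri((295,204.5),(275,204)))
print("yellow",tri((327,170),(263,163)))
print("blue",tri((350,233),(344,196)))
print("bellbtn",tri((379,182),(318.5,146.5)))
print("bag top near",tri((235,209),(278,233)),tri((222,205),(264,226)))
for im,n in ((p,"scene"),(q,"side")):
  hsv=cv2.cvtColor(im["pixels"],cv2.COLOR_BGR2HSV)
  for nm,c,lo,hi in [("green",(.573,.336,.039),(50,120,40),(80,255,255)),("yellow",(.642,.151,.039),(20,120,90),(35,255,255)),("blue",(.41,.277,.039),(100,120,60),(125,255,255))]:
    u,v=proj(im,c);m=cv2.inRange(hsv,lo,hi);mm=np.zeros_like(m);cv2.circle(mm,(int(u),int(v)),14,255,-1);m&=mm
    ys,xs=np.nonzero(m);print(n,nm,len(xs),xs.mean().round(1),ys.mean().round(1),at(im,xs.mean(),ys.mean(),.037).round(4))
```

```text
bag base scene [0.499 0.635 0.   ]
bag base scene [0.576 0.516 0.   ]
bag base scene [0.712 0.426 0.   ]
bag base side [0.498 0.599 0.   ]
bag base side [0.507 0.515 0.   ]
green (array([0.577, 0.326, 0.034]), np.float64(0.0052))
yellow (array([0.638, 0.154, 0.032]), np.float64(0.0042))
blue (array([0.41 , 0.276, 0.036]), np.float64(0.0004))
bellbtn (array([0.49 , 0.089, 0.057]), np.float64(0.0005))
bag top near (array([0.54 , 0.537, 0.156]), np.float64(0.0284)) (array([0.559, 0.555, 0.177]), np.float64(0.0106))
scene green 121 294.2 205.9 [0.574  0.3308 0.037 ]
scene yellow 117 326.2 170.3 [0.6369 0.1584 0.037 ]
scene blue 157 350.1 233.3 [0.4087 0.2772 0.037 ]
side green 130 274.5 203.7 [0.5758 0.3326 0.037 ]
side yellow 133 262.5 162.2 [0.6376 0.1602 0.037 ]
side blue 146 344.0 196.3 [0.4101 0.2791 0.037 ]
```

```bash
python3 -m handwheel '[[0,0,0,0,0,0]]' 1 20
```

```text
clock: 1.42
position: [0.625, 0.0, 0.2313]
tool_rot: [-3.142, -0.0, 1.571]
force: [0.1, -1.0, 0.3]
grip_width: 0.0698
```

```bash
python3 -m handwheel '[[1,-0.2,0,0,0,0],[1,-0.2,0,0,0,0],[1,-0.2,0,0,0,0],[1,-0.2,0,0,0,0],[1,-0.2,0,0,0,0],[1,-0.2,0,0,0,0],[1,-0.2,0,0,0,0],[1,-0.2,0,0,0,0]]'
python3 -m handwheel '[[1,-0.2,0,0,0,0],[1,-0.2,0,0,0,0],[0,0,0,0,0,0],[0,0,0,0,0,0]]'
python3 - <<'E'
from h import *
s=bot.observe();print(s["position"],s["tool_rot"],s["force"])
p=bot.grab_frame("wrist");cv2.imwrite("pics/wrist1.png",p["pixels"])
hsv=cv2.cvtColor(p["pixels"],cv2.COLOR_BGR2HSV)
for nm,lo,hi in [("green",(50,120,40),(80,255,255)),("yellow",(20,150,120),(35,255,255)),("blue",(100,120,60),(125,255,255))]:
    n,l,st,c=cv2.connectedComponentsWithStats(cv2.inRange(hsv,lo,hi))
    for i in np.argsort(-st[1:,4])[:2]+1: print(nm,st[i],c[i].round(1),at(p,*c[i],.039).round(4))
E
```

```text
clock: 2.42
position: [0.5849, 0.2008, 0.2314]
tool_rot: [3.141, -0.0, 1.571]
force: [-0.4, 0.2, 0.1]
grip_width: -0.0001
clock: 2.92
position: [0.5752, 0.2493, 0.2313]
tool_rot: [3.142, 0.0, 1.57]
force: [-0.2, -0.7, 0.0]
grip_width: 0.0002
[0.5751872  0.24931805 0.23126087] [3.14153392e+00 4.85267202e-04 1.57035208e+00] [-0.23600735 -0.71656423  0.049439  ]
green [ 256   78   40   42 1342] [275.5  98.4] [0.5776 0.3283 0.039 ]
green [516  78   1   1   1] [516.  78.] [0.7961 0.3459 0.039 ]
yellow [ 316  250   36   35 1001] [333.5 267. ] [0.6391 0.1586 0.039 ]
yellow [361 112  15  17  45] [369.6 119.8] [0.6659 0.3091 0.039 ]
blue [  84  136   43   40 1314] [105.1 155.2] [0.4136 0.2761 0.039 ]
blue [118 129   1   2   2] [118.  129.5] [0.4289 0.3003 0.039 ]
```

View pics/wrist1.png

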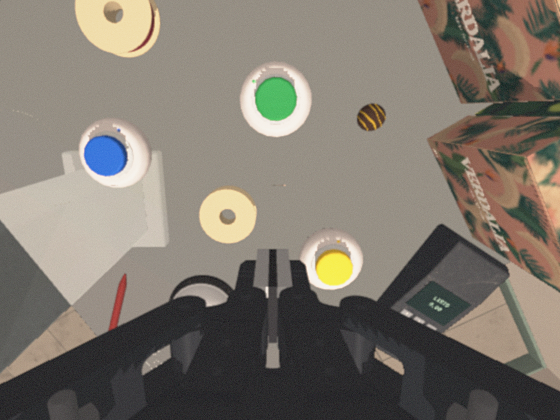

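Green key: wrist (275,98), confirmed as dark green on a white puck, at about (0.577, 0.329). Moving above it and then down.

```bash
python3 -m handwheel '[[0.8,0.02,0,0,0,0],[0.8,0.02,0,0,0,0],[0.8,0.02,0.5,0,0,0],[0.8,0.02,1,0,0,0],[0,0,1,0,0,0],[0,0,1,0,0,0],[0,0,1,0,0,0],[0,0,1,0,0,0]]'
python3 -m handwheel '[[0,0,0.8,0,0,0],[0,0,0.5,0,0,0],[0,0,0,0,0,0],[0,0,0,0,0,0]]'
python3 - <<'E'
from h import *
s=bot.observe();print(s["position"],s["tool_rot"],s["force"])
for n in ["scene","wrist"]:
    p=bot.grab_frame(n);im=p["pixels"]
    if n=="scene": im=cv2.resize(im[130:260,220:420],None,fx=4,fy=4)
    cv2.imwrite(f"pics/{n}2.png",im)
E
```

```text
clock: 3.98
position: [0.5764, 0.331, 0.0918]
tool_rot: [-3.141, 0.0, 1.572]
force: [-0.2, 0.2, -0.2]
grip_width: -0.0001
clock: 4.47
position: [0.5774, 0.3303, 0.062]
tool_rot: [3.141, -0.001, 1.571]
force: [-1.0, -0.3, 0.2]
grip_width: -0.0
[0.577388   0.33026859 0.06202216] [ 3.14074703e+00 -5.58001589e-04  1.57067750e+00] [-0.95598215 -0.28498802  0.16559625]
```

View pics/scene2.png

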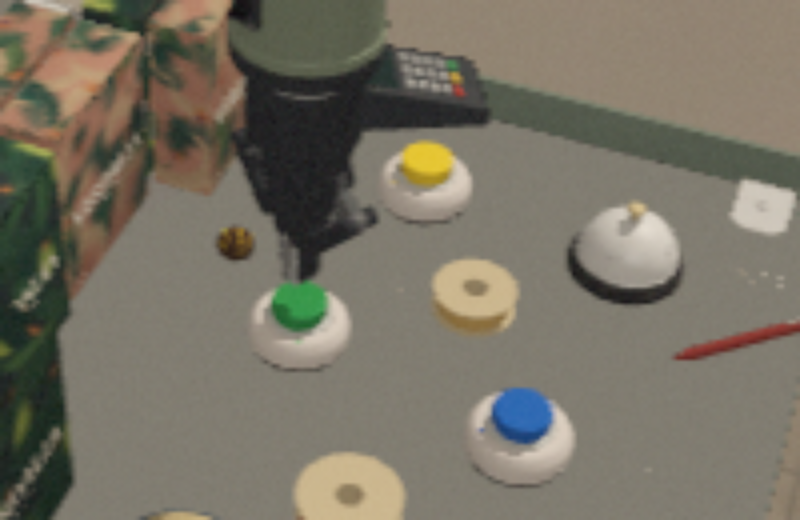

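View pics/wrist2.png

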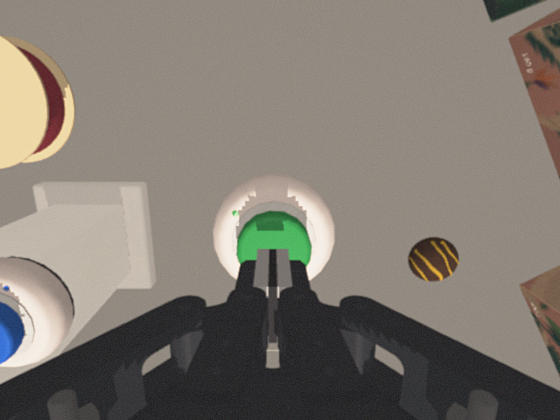

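The fingertips (wrist 272,252) are over the green key (274,235), with the chocolate well clear at (433,258). Pressing slowly.

```bash
python3 -m handwheel '[[0,0,0.5,0,0,0],[0,0,0.3,0,0,0],[0,0,0.1,0,0,0],[0,0,0.1,0,0,0],[0,0,0.1,0,0,0],[0,0,0,0,0,0]]'
```

```text
clock: 5.32
position: [0.577, 0.33, 0.0338]
tool_rot: [3.142, 0.0, 1.571]
force: [-1.4, -0.5, 1.4]
grip_width: 0.0
```

```bash
python3 -m handwheel '[[0,0,0.08,0,0,0],[0,0,0.06,0,0,0],[0,0,0,0,0,0],[0,0,0,0,0,0]]'
```

```text
clock: 5.82
position: [0.5771, 0.33, 0.0304]
tool_rot: [3.141, -0.0, 1.571]
force: [-0.2, -1.3, 2.6]
grip_width: 0.0002
```

```bash
python3 -m handwheel '[[0,0,0.05,0,0,0],[0,0,0,0,0,0],[0,0,0,0,0,0]]'
```

```text
clock: 6.2
position: [0.5771, 0.3301, 0.0292]
tool_rot: [3.141, -0.0, 1.571]
force: [-1.6, -0.7, 5.8]
grip_width: -0.0001
```

The force rises steeply to 5.8 N at 29.2 mm, so the key is at its stop. Lifting straight up and moving to yellow.

```bash
python3 -m handwheel '[[0,0,-0.4,0,0,0],[0,0,-1,0,0,0],[0,0,-1,0,0,0],[0,0,-1,0,0,0],[0,0,-0.6,0,0,0],[-1,0.36,0,0,0,0],[-1,0.36,0,0,0,0],[-0.5,0.18,0,0,0,0]]'
python3 -m handwheel '[[0,0,0,0,0,0],[0,0,0,0,0,0]]'
python3 - <<'E'
from h import *
s=bot.observe();print(s["position"],s["force"])
for n in ["scene","side","wrist"]:
    p=bot.grab_frame(n);im=p["pixels"]
    hsv=cv2.cvtColor(im,cv2.COLOR_BGR2HSV)
    for nm,X,lo,hi in [("green",(.577,.329,.031),(50,120,40),(80,255,255)),("yellow",(.639,.1585,.039),(20,150,120),(35,255,255))]:
        u,v=proj(p,X);m=cv2.inRange(hsv,lo,hi);k=np.zeros_like(m);cv2.circle(k,(int(u),int(v)),60 if n=="wrist" else 14,255,-1);ys,xs=np.nonzero(m&k)
        if len(xs): print(n,nm,len(xs),at(p,xs.mean(),ys.mean(),X[2]).round(4),xs.mean(),ys.mean())
    if n=="scene": im=cv2.resize(im[130:260,220:420],None,fx=4,fy=4)
    cv2.imwrite(f"pics/{n}3.png",im)
E
```

```text
clock: 7.2
position: [0.5999, 0.2659, 0.129]
tool_rot: [-3.141, 0.001, 1.569]
force: [1.1, 0.8, 0.5]
grip_width: -0.0001
clock: 7.45
position: [0.599, 0.2688, 0.1289]
tool_rot: [-3.141, -0.001, 1.572]
force: [0.3, -0.7, -0.2]
grip_width: 0.0002
[0.59896966 0.26877031 0.1289477 ] [ 0.34680217 -0.65789759 -0.24690479]
scene green 103 [0.5744 0.33   0.031 ] 294.3009708737864 207.25242718446603
scene yellow 106 [0.6348 0.1605 0.039 ] 326.2169811320755 170.4433962264151
side green 104 [0.5758 0.3308 0.031 ] 274.6826923076923 205.17307692307693
side yellow 110 [0.637 0.164 0.039] 262.40909090909093 162.38181818181818
wrist green 2497 [0.5778 0.3285 0.031 ] 241.89026832198638 123.27072486984382
```

View pics/scene3.png

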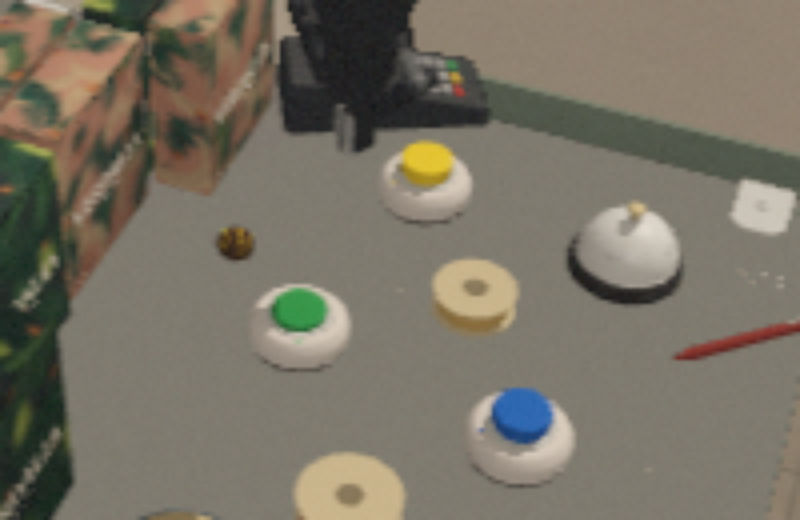

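View pics/wrist3.png

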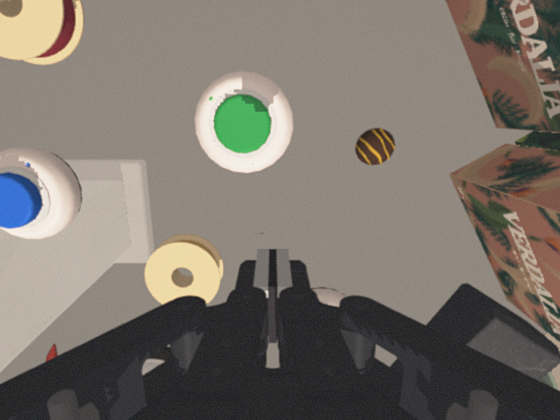

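Green (scene crop 300,310) now sits visibly lower and its puck has not moved. Yellow is still up at about (0.639, 0.159).

```bash
python3 -m handwheel '[[-0.9,0.3,0,0,0,0],[-0.9,0.3,0,0,0,0],[-0.9,0.35,0,0,0,0],[-0.9,0.35,0,0,0,0],[-0.78,0.3,0.4,0,0,0],[0,0,1,0,0,0],[0,0,1,0,0,0],[0,0,0.2,0,0,0]]'
python3 -m handwheel '[[0,0,0,0,0,0],[0,0,0,0,0,0]]'
python3 - <<'E'
from h import *
s=bot.observe();print(s["position"],s["force"])
for n in ["scene","wrist"]:
    p=bot.grab_frame(n);im=p["pixels"]
    if n=="scene": im=cv2.resize(im[130:260,220:420],None,fx=4,fy=4)
    cv2.imwrite(f"pics/{n}4.png",im)
E
```

```text
clock: 8.6
position: [0.6387, 0.1571, 0.062]
tool_rot: [-3.139, 0.001, 1.571]
force: [-0.8, -0.1, -0.3]
grip_width: -0.0005
clock: 8.85
position: [0.6401, 0.158, 0.065]
tool_rot: [3.14, -0.0, 1.571]
force: [0.1, -0.3, 0.3]
grip_width: 0.0002
[0.64006183 0.15802626 0.06496581] [ 0.10237943 -0.26005159  0.33916151]
```

View pics/scene4.png

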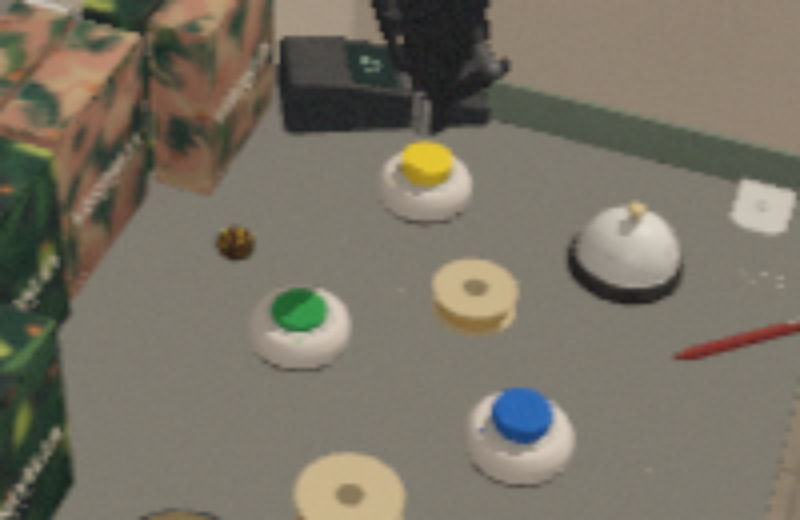

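View pics/wrist4.png

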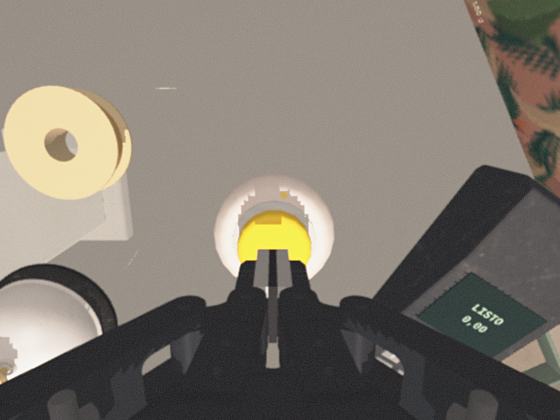

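Aligned as it was for green: yellow key at wrist (274,237). Pressing.

```bash
python3 -m handwheel '[[0,0,0.5,0,0,0],[0,0,0.4,0,0,0],[0,0,0.12,0,0,0],[0,0,0.1,0,0,0],[0,0,0.1,0,0,0],[0,0,0.08,0,0,0],[0,0,0,0,0,0],[0,0,0,0,0,0]]'
```

```text
clock: 9.95
position: [0.6396, 0.158, 0.0316]
tool_rot: [3.141, -0.0, 1.571]
force: [-1.9, -1.0, 2.3]
grip_width: -0.0003
```

```bash
python3 -m handwheel '[[0,0,0.06,0,0,0],[0,0,0.05,0,0,0],[0,0,0,0,0,0],[0,0,0,0,0,0]]'
```

```text
clock: 10.45
position: [0.6397, 0.158, 0.029]
tool_rot: [3.141, -0.0, 1.571]
force: [-2.0, -1.2, 5.9]
grip_width: -0.0001
```

Yellow is at its stop (5.9 N at 29.0 mm). Lifting and moving to look at the bell.

```bash
python3 -m handwheel '[[0,0,-0.4,0,0,0],[0,0,-1,0,0,0],[0,0,-1,0,0,0],[0,0,-1,0,0,0],[0,0,-1,0,0,0],[0,0,-0.6,0,0,0],[-0.9,-0.9,0,0,0,0],[-0.9,-0.9,0,0,0,0]]'
python3 -m handwheel '[[-0.9,-0.9,0,0,0,0],[-0.9,-0.9,0,0,0,0],[-0.9,-0.9,0,0,0,0],[-0.8,-0.9,0,0,0,0],[0,-0.5,0,0,0,0],[0,0,0,0,0,0],[0,0,0,0,0,0]]'
python3 - <<'E'
from h import *
s=bot.observe();print(s["position"],s["tool_rot"],s["force"])
p=bot.grab_frame("wrist");cv2.imwrite("pics/wrist5.png",p["pixels"])
for k,z in (("bell_top",.059),("bell",.02)):
  for r in bot.trace(p,k)[:2]: print(k,r["score"],r["point"],r["region"].sum(),at(p,*r["point"],z).round(4))
p=bot.grab_frame("scene");cv2.imwrite("pics/scene5.png",cv2.resize(p["pixels"][130:260,220:420],None,fx=4,fy=4))
E
```

```text
clock: 11.45
position: [0.5937, 0.1125, 0.1537]
tool_rot: [-3.141, 0.0, 1.571]
force: [-0.8, 0.3, 0.0]
grip_width: 0.0
clock: 12.32
position: [0.4927, 0.0262, 0.1539]
tool_rot: [3.141, -0.0, 1.572]
force: [0.2, -0.5, 0.0]
grip_width: -0.0
[0.49272533 0.02621008 0.15386143] [ 3.14106731e+00 -3.12031772e-04  1.57164909e+00] [ 0.19487829 -0.51090481  0.00171518]
bell_top 0.76 [275.9, 118.8] 309 [0.4946 0.089  0.059 ]
bell 0.56 [272.4, 116.5] 8803 [0.4923 0.09   0.02  ]
```

View pics/wrist5.png

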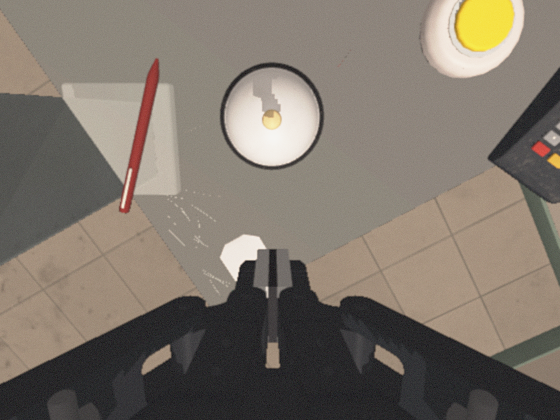

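View pics/scene5.png

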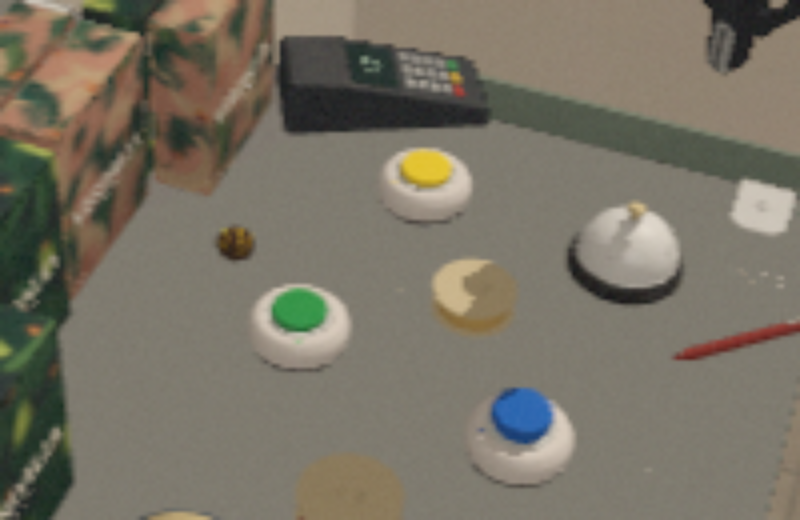

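Both keys are visibly down. The bell button is at wrist (272,119), concentric with the dome, giving about (0.4925, 0.089). That agrees with the scene/side triangulation of (0.490, 0.089, 0.057).

```bash
python3 -m handwheel '[[0.9,0,0,0,0,0],[0.9,0,0,0,0,0],[0.7,0,0.3,0,0,0],[0,0,1,0,0,0],[0,0,1,0,0,0],[0,0,0.7,0,0,0],[0,0,0,0,0,0],[0,0,0,0,0,0]]'
python3 - <<'E'
from h import *
s=bot.observe();print(s["position"],s["force"])
for n in ["scene","side","wrist"]:
    p=bot.grab_frame(n);im=p["pixels"]
    if n!="wrist":
        u,v=map(int,proj(p,(.4925,.089,.06)));im=cv2.resize(im[v-50:v+50,u-60:u+60],None,fx=5,fy=5)
    cv2.imwrite(f"pics/{n}6.png",im)
E
```

```text
clock: 13.52
position: [0.4924, 0.0881, 0.0793]
tool_rot: [3.141, -0.0, 1.571]
force: [-0.1, 0.9, 0.1]
grip_width: 0.0001
[0.49235338 0.08811617 0.07934498] [-0.06479056  0.88812413  0.10209081]
```

View pics/scene6.png

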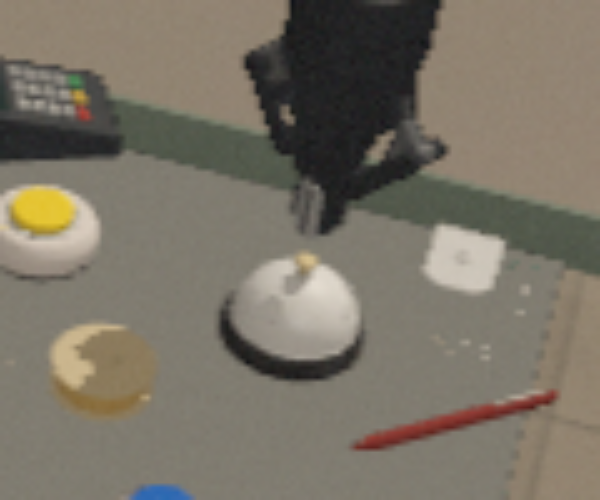

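View pics/side6.png

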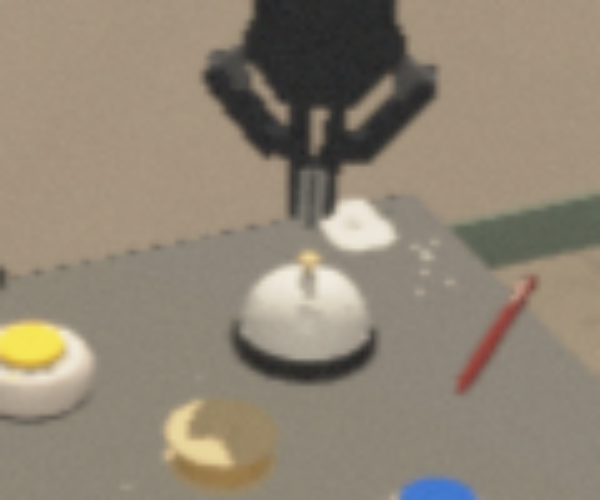

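View pics/wrist6.png

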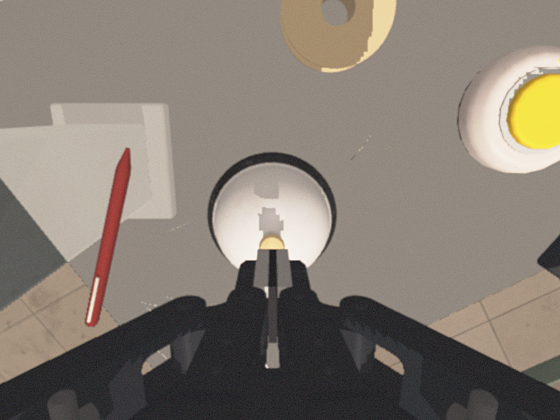

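The fingertips are aligned over the button (wrist 272,243; side view also centred). Pressing about 4 mm.

```bash
python3 -m handwheel '[[0,0,0.45,0,0,0],[0,0,0.25,0,0,0],[0,0,0.1,0,0,0],[0,0,0.08,0,0,0],[0,0,0.08,0,0,0],[0,0,0,0,0,0],[0,0,0,0,0,0]]'
```

```text
clock: 14.55
position: [0.4918, 0.0879, 0.0549]
tool_rot: [-3.141, 0.0, 1.571]
force: [-3.3, -0.8, 7.1]
grip_width: 0.0002
```

7.1 N at 1.5 N/mm means about 4.5 mm of travel, so the bell has rung. Releasing.

```bash
python3 -m handwheel '[[0,0,-0.3,0,0,0],[0,0,-0.6,0,0,0],[0,0,-1,0,0,0],[0,0,-1,0,0,0],[0,0,-1,0,0,0],[0,0,-1,0,0,0],[0,0,0,0,0,0],[0,0,0,0,0,0]]'
python3 - <<'E'
from h import *
s=bot.observe();print(s["position"],s["force"])
p=bot.grab_frame("scene");cv2.imwrite("pics/scene7.png",cv2.resize(p["pixels"][130:260,220:420],None,fx=4,fy=4))
a=cv2.imread("pics/scene0.png");d=cv2.absdiff(a,p["pixels"]).max(2);cv2.imwrite("pics/diff7.png",cv2.resize(cv2.convertScaleAbs(d,alpha=2),None,fx=1.4,fy=1.4))
E
```

```text
clock: 15.55
position: [0.4919, 0.088, 0.1775]
tool_rot: [3.141, -0.0, 1.571]
force: [-0.9, -0.2, 0.3]
grip_width: 0.0002
[0.49191445 0.08796195 0.17750853] [-0.91057691 -0.20046517  0.27040754]
```

View pics/scene7.png

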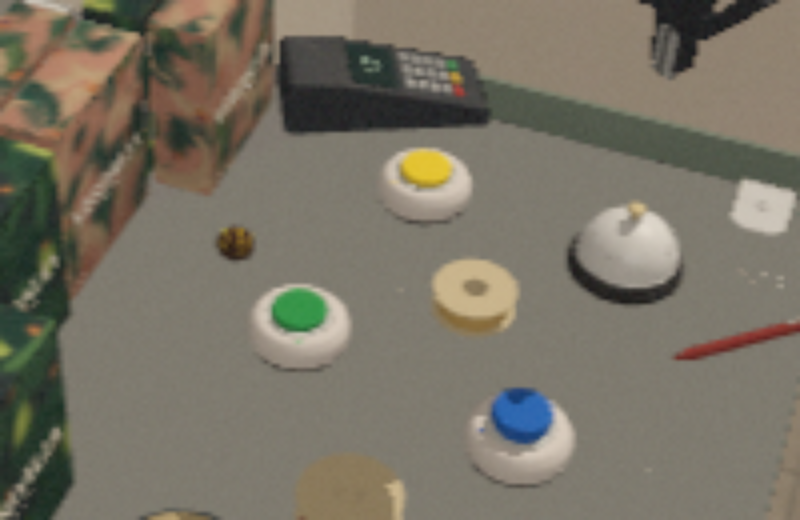

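View pics/diff7.png

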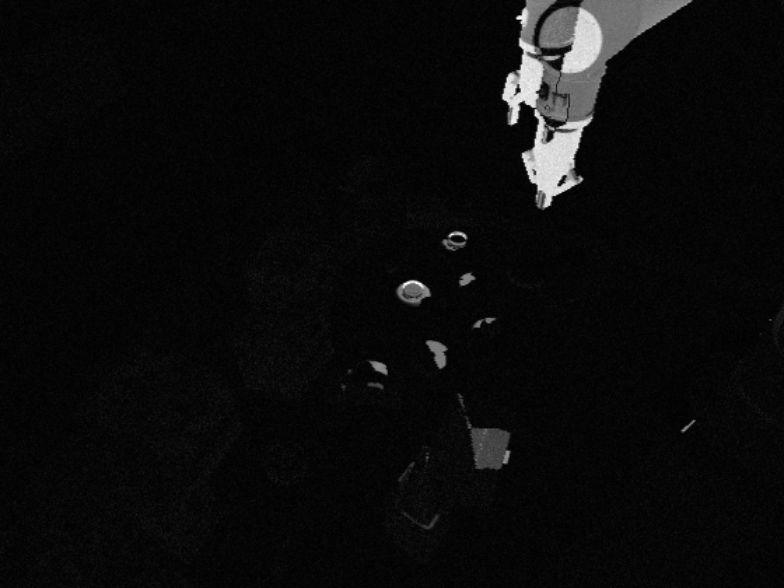

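The final picture shows green and yellow down, blue up and the bell button up. The difference from the first picture shows only key travel and arm shadows. The arm is clear of everything, so I'm handing in.

```bash
python3 -c "
from workcell import bot
print(bot.job_done())"
```

```text
the job is handed in; nothing more can be done
None
```

With the gripper shut, I pressed the green key, then the yellow key, each to its stop. Both read about 5.9 N at a fingertip height of 29 mm. I then pressed the bell button about 4.5 mm (7.1 N), let it go, and handed the job in at about 15.6 s.

The last scene picture shows green and yellow down, and the blue key and bell button up. Compared with the first picture, no puck, bell or bystander moved; the only other changes were the arm and its shadows. The fingertips ended about 0.12 m above the bell with close to zero force.

No check failed. The early scene and side position estimates for the keys differed by up to about 1 cm, so I aimed with the wrist camera. The hand-in reports no verdict.

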